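# Slide the electrode holder round the bent rod to the beaker

## Task

Slide the electrode holder along the bent steel rod, turning it to follow the bend, until its electrode hangs straight down over the middle of the wide low beaker (not over the tall narrow cylinder). Then let go of it, leaving both vessels standing where they are.

Things in the scene. Friction and masses are not known exactly. Their poses are not given: they have to be found in the camera images.
- rail: Fixed level steel rod, 10 mm thick, axis 200 mm above the bench, a post with a 20 mm collar at each end, free in between. Origin on the bench below the bend's centre, z up. In its own axes (mm, from above) the rod's centre line goes straight from post (160,-190) to (160,0), by a quarter circle of radius 160 about the origin to (0,160), straight to post (-70,160).
- holder: Loose white holder, 0.15 kg, on the rod's first straight: tube 36 long, outer 30, bore 16 mm (3 mm play). Flat grip tab on top, 30 mm along the rod, 14 across, 15 to 59 mm above the bore axis; pinch across the rod from above. A 12 mm electrode hangs to 90 mm below, clear above both vessels, and rights it. Slides with a few N. Origin: bore centre; x along the bore towards the bend; z up.
- beaker: The wide low open white plastic beaker, 68 mm rim diameter, 60 mm high, loose, standing on the bench under the bent part of the rod. Origin: centre of its underside, z up.
- cylinder: The tall narrow open white plastic cylinder, 40 mm rim diameter, 85 mm high, loose, standing on the bench under the bent part of the rod too; the two may have changed places. Not the goal. Origin: centre of its underside, z up.

How it is judged:
By the outcome, as a careful person would: the job done as asked, in the order asked, and still so for the second after the job is handed in, with the robot touching nothing.
It also fails if it takes over 48 s, if anything falls off the work surface, if the arm or the gripper's body presses on something with over 40 N, if the wrist force passes 120 N, or if a joint passes its speed limit or range.

## Robot

A 6-joint arm with a two-finger parallel gripper is mounted at the origin on the work surface. World frame = base frame: x ahead of the robot, y to its left, z up, the work surface at z = 0. Lengths are in m, angles in rad, forces in N, time in s.
With the tool pointing down it reaches from about 0.25 to 0.775 m from the base axis. Payload 4 kg.
Tool frame: the origin (TCP) lies on the centre line of the jaws, within the pads' length; the fingertips stand 8 mm ahead of it and the grasp point (between the pads) lies 11 mm behind it; z points along the fingers, y is the direction in which the jaws open and shut (so a half turn about z gives the same grasp; the last joint's range is limited). The gripper opens to 94 mm and grips with 3 to 60 N. Pads are 16 mm wide; open, the fingers measure 119 mm over their backs; the gripper's body (75 mm by 177 mm) begins 78 mm behind the grasp point.
Start: joints at [-1.402, 0.087, 1.371, -0, 1.684, -0.103], TCP at [0.148, -0.53, 0.175] pointing down, gripper open.
Joint ranges: [-3.1, 3.1], [-0.76, 2.03], [0.27, 2.55], [-1.08, 4.22], [0.17, 2.65], [-2.57, 2.57]. Speed limits (rad/s): [2.79, 2.79, 3.14, 3.14, 3.14, 3.14].

## Interface

Orientations are given as [roll, pitch, yaw] about the fixed x, y, z axes, in that order (R = Rz(yaw) Ry(pitch) Rx(roll)).
In Python, from bench import * gives the robot as it stands.
- The arm moves only by the tool step_arm, never from a script. Its argument "steps" is a list of rows, each an object of numbers: "jaw": the opening, from 0 (shut) to 1 (fully open); "tx", "ty", "tz": the shift along the tool's x, y, z in m; "ax", "ay", "az": the turn, a rotation vector about the tool's x, y, z in rad. In form: [{"jaw": .., "tx": .., "ty": .., "tz": .., "ax": .., "ay": .., "az": ..}, ...]. A call has 1 to 8 rows; each row is the pose to reach, as a shift and turn from the pose measured when the call began, along the tool's axes at that moment; what a row does not reach only later rows make up. A row lasts 1/10 s, in which the tool goes at most 50 mm and 8.59 degrees, less where a joint would pass 70% of its speed; a pose out of reach is approached as far as the arm can. A call with a gripper value outside its range is refused whole. The fingers move at their own pace and stop on an object; the grip force is fixed at half the most. Time passes only in rows, so rows that repeat a pose let the fingers close. It gives the time, the measured TCP pose, the force and the opening at its end, in the units of the state.
- get_obs(): the state, without advancing time (a new reading comes with each control period).
- snapshot(name): name is "scene" or "top" or "wrist"; returns (picture, depth): 384x512x3 uint8, red, green, blue; 384x512 float32, m along the optical axis (not along the pixel's ray), 0 where there is no reading.
- camera_model(name): a dict with "intrinsics" (3x3 intrinsics, pixels), "origin" and "orientation" of the camera in the world. Camera axes: x right, y down, z forward; pixel columns grow to the right and rows downward; lengths in m; the calibration is good to about 2 mm. A picture is of the moment at which its call begins: read the wrist's pose just before it. camera_model takes no time and is no camera call; for the wrist camera it gives the pose at the moment of the call.
- close_job(): hands the job in, once; it reports no verdict.
Trained networks look in the newest picture that a camera, given by its name, has taken for a name from the list of things; names that differ only in an ending like _2 or _b are one class to them, and where a whole thing is asked for, a point or a joint stands for the part that bears it (a point fixed in the world has none). Each returns a list of dicts, best first, with "confidence" (0 to 1); they miss things now and then, are a little off and sometimes report something else, mostly with a low value. They report only what shows in the picture. A call takes as long as a camera call.
- silhouettes(camera, query): "pixels" (384x512 bool, what is visible of it) and "rect" ([left, top, right, bottom] in pixels, round what is visible of it).
The state is a dict: "time": time; "joint_positions": joint angles; "qvel": joint speeds; "joint_torque": joint torques, N m; "tool_pos": TCP position; "ee_rot": TCP orientation; "wrist_force": force on the tool from outside, world axes, zero at the start; "wrist_torque": the same for the moment, N m; "width": finger opening in m.
Only numpy, scipy, OpenCV 4.12 (cv2) and the standard library are available. Lean on these libraries where they do the work, as an engineer would, in place of code of your own. Each camera call takes 0.05 s, during which the arm holds its last target. There are 200 camera calls.

## Working session

There is one attempt and no reset: what is moved stays moved. The work goes in short steps, Python scripts to look and compute and a tool call to move; the robot and the scene stay as the last step left them, time stands still between calls to the robot, and variables do not carry over. Pictures are saved under pics/ and viewed, about 8 in all and at most 12, crops included, and the job is handed in when it is done.

Besides the shell and the picture viewer there is one more tool, called after "Call:" as name(argument=value, ...), one argument or row to a line, values as JSON. step_arm: Moves the arm, as the interface text tells. Its arguments: {"type":"object","properties":{"steps":{"type":"array"}},"required":["steps"]}

```bash
mkdir -p pics
cat > h.py <<'E'
from bench import *
import numpy as np, cv2
def cloud(cam,depth,mask):
    m=camera_model(cam);K=np.array(m["intrinsics"]);o=np.array(m["origin"]);R=np.array(m["orientation"])
    if R.shape!=(3,3):
        from scipy.spatial.transform import Rotation as Ro
        R=Ro.from_euler('xyz',R).as_matrix() if R.size==3 else Ro.from_quat(R).as_matrix()
    v,u=np.nonzero(mask&(depth>0));d=depth[v,u]
    return (R@(np.linalg.inv(K)@np.c_[u,v,np.ones(len(u))].T*d)).T+o
E
python3 - <<'E'
from h import *
print(camera_model("top"))
ims=[]
for c in ["scene","top"]:
    im,d=snapshot(c); ims.append(im); np.save(f"{c}_d.npy",d); cv2.imwrite(f"pics/{c}0.png",im[:,:,::-1])
    for q in ["rail","holder","beaker","cylinder"]:
        for r in silhouettes(c,q)[:2]:
            P=cloud(c,d,r["pixels"])
            print(c,q,round(r["confidence"],2),r["rect"],len(P),np.median(P,0).round(3) if len(P) else 0,P.min(0).round(3) if len(P) else 0,P.max(0).round(3) if len(P) else 0)
            np.save(f"{c}_{q}.npy",P) if r is not None else 0
print(get_obs())
E
```

```text
{'intrinsics': array([[373.42287576,   0.        , 259.03333583],
       [  0.        , 373.42287576, 195.11486811],
       [  0.        ,   0.        ,   1.        ]]), 'origin': array([0.52646673, 0.02925314, 0.8871535 ]), 'orientation': array([-3.07845648,  0.00841498, -1.56655698])}
scene rail 0.83 [153.0, 126.8, 389.4, 248.2] 3406 [0.584 0.129 0.153] [ 0.138 -0.513 -0.004] [0.642 0.228 0.214]
scene holder 0.81 [183.8, 126.4, 207.7, 198.8] 821 [ 0.623 -0.054  0.209] [ 0.383 -0.308  0.001] [ 0.634 -0.041  0.257]
scene beaker 0.92 [318.7, 230.9, 356.6, 272.4] 1370 [0.511 0.181 0.037] [ 0.422  0.113 -0.002] [0.545 0.215 0.062]
scene cylinder 0.59 [259.6, 231.9, 282.7, 281.9] 902 [0.616 0.107 0.06 ] [ 0.515  0.016 -0.003] [0.63  0.121 0.087]
top rail 0.62 [164.7, 167.4, 376.8, 294.3] 2675 [0.583 0.124 0.201] [ 0.372 -0.207 -0.002] [0.643 0.244 0.215]
top holder 0.73 [300.5, 162.3, 328.2, 181.7] 341 [ 0.611 -0.058  0.234] [ 0.601 -0.08  -0.005] [ 0.663 -0.043  0.258]
top beaker 0.74 [181.0, 208.5, 211.1, 243.2] 665 [0.509 0.185 0.006] [ 0.477  0.147 -0.002] [0.544 0.21  0.201]
top cylinder 0.73 [221.0, 175.1, 239.2, 190.3] 184 [0.609 0.101 0.02 ] [ 0.588  0.082 -0.002] [0.623 0.116 0.087]
{'time': 0.5, 'joint_positions': array([-1.40208670e+00,  8.72430103e-02,  1.37073220e+00,  8.44189886e-06,
        1.68361718e+00, -1.03105967e-01]), 'qvel': array([ 7.97123278e-04, -1.01340206e-03, -2.96652220e-03,  1.82450676e-03,
        9.26469678e-05,  5.14934656e-04]), 'joint_torque': array([-1.36477618e-03, -3.39624596e+01, -3.02266967e+01,  7.16044195e-02,
        2.43736227e-02, -2.10246617e-05]), 'tool_pos': array([ 0.14766034, -0.52981043,  0.17526599]), 'ee_rot': array([ 3.14159153e+00, -8.31667080e-06,  2.71816546e-01]), 'wrist_force': array([-0.49272634, -0.23056551, -0.27017163]), 'wrist_torque': array([-0.00939985,  0.0440284 , -0.01044893]), 'width': 0.09393373014262255}
```

```bash
python3 -c "
import cv2,numpy as np
a=cv2.imread('pics/scene0.png');b=cv2.imread('pics/top0.png')
cv2.imwrite('pics/both0.png',cv2.resize(np.vstack([a,b]),(400,600)))"
```

```text
(no output)
```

View pics/top0.png

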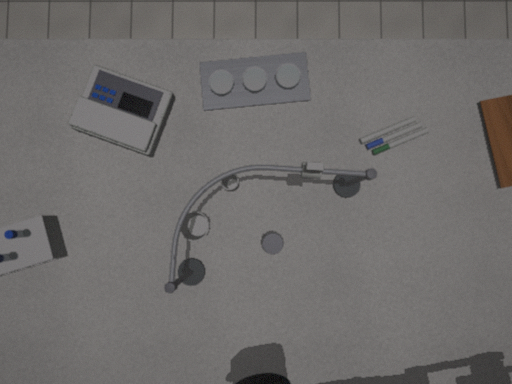

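View pics/scene0.png

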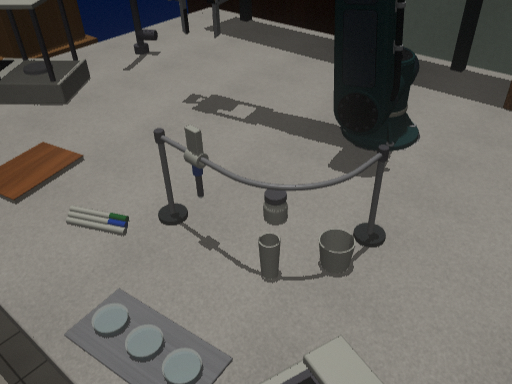

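```bash
cat >> h.py <<'E'
from scipy.optimize import least_squares
def centreline():
    s=np.arange(-190,0,1.);a=np.arange(0,np.pi/2,.006)
    t=np.arange(0,-70.1,-1.)
    return np.r_[np.c_[0*s+160,s],160*np.c_[np.cos(a),np.sin(a)],np.c_[t,0*t+160]]/1000
def tf(p,P): c,s=np.cos(p[2]),np.sin(p[2]); return P@np.array([[c,s],[-s,c]])+p[:2]
E
python3 - <<'E'
from h import *
from scipy.spatial import cKDTree
C=centreline()
for src in (["top"],["scene"],["top","scene"]):
    P=np.vstack([np.load(f"{s}_rail.npy") for s in src]); P=P[(P[:,2]>.185)&(P[:,2]<.225)&(P[:,0]>.3)]
    f=lambda p: cKDTree(tf(p,C)).query(P[:,:2])[0]
    r=least_squares(f,[.47,.05,0],loss='soft_l1',f_scale=.004,diff_step=1e-4,x_scale=[.1,.1,1])
    print(src,r.x.round(4),np.median(f(r.x)).round(4),np.median(P[:,2]))
p=r.x; np.save("rail.npy",p)
for q,rad,h in [("beaker",.034,.06),("cylinder",.02,.085)]:
  for s in ["top","scene"]:
    P=np.load(f"{s}_{q}.npy"); P=P[(P[:,2]>.012)&(P[:,2]<h+.006)]
    g=lambda c: np.hypot(*(P[:,:2]-c).T)-rad
    c=least_squares(g,np.median(P[:,:2],0),loss='soft_l1',f_scale=.003).x
    th=-p[2];l=(c-p[:2])@np.array([[np.cos(p[2]),-np.sin(p[2])],[np.sin(p[2]),np.cos(p[2])]])
    print(q,s,c.round(4),"local",l.round(4),"r",np.hypot(*l).round(4),"ang",np.degrees(np.arctan2(l[1],l[0])).round(1),len(P))
for s in ["top","scene"]:
    P=np.load(f"{s}_holder.npy");P=P[(P[:,2]>.225)];print(s,"tab",P.mean(0).round(4),P.min(0).round(3),P.max(0).round(3), np.median(P[P[:,2]>.25],0).round(4))
E
```

```text
['top'] [ 0.4611  0.0292 -0.064 ] 0.0026 0.20344858342301514
['scene'] [ 0.4651  0.0331 -0.0591] 0.0018 0.20305640281487153
['top', 'scene'] [ 0.4632  0.0313 -0.062 ] 0.003 0.20331155732399092
beaker top [0.5098 0.1743] local [0.0376 0.1456] r 0.1503 ang 75.5 298
beaker scene [0.5126 0.1818] local [0.0399 0.1533] r 0.1584 ang 75.4 1199
cylinder top [0.6072 0.096 ] local [0.1397 0.0735] r 0.1579 ang 27.8 101
cylinder scene [0.6079 0.1005] local [0.1401 0.078 ] r 0.1604 ang 29.1 791
top tab [ 0.6148 -0.0595  0.2508] [ 0.609 -0.076  0.225] [ 0.624 -0.046  0.258] [ 0.6163 -0.0601  0.2554]
scene tab [ 0.6213 -0.0542  0.2434] [ 0.612 -0.073  0.225] [ 0.627 -0.043  0.257] [ 0.6205 -0.0562  0.2554]
```

Call:
step_arm(
  steps=[
    {"jaw": 1,"tz": -0.05},
    {"jaw": 1,"tz": -0.1},
    {"jaw": 1,"tx": 0.04,"ty": -0.023,"tz": -0.13,"az": -0.14},
    {"jaw": 1,"tx": 0.08,"ty": -0.045,"tz": -0.15,"az": -0.28},
    {"jaw": 1,"tx": 0.12,"ty": -0.068,"tz": -0.165,"az": -0.42},
    {"jaw": 1,"tx": 0.16,"ty": -0.09,"tz": -0.175,"az": -0.56},
    {"jaw": 1,"tx": 0.2,"ty": -0.113,"tz": -0.175,"az": -0.7},
    {"jaw": 1,"tx": 0.24,"ty": -0.135,"tz": -0.175,"az": -0.84},
  ],
)

```text
invalid input
```

Call:
step_arm(
  steps=[
    {"jaw": 1,"tx": 0,"ty": 0,"tz": -0.05,"ax": 0,"ay": 0,"az": 0},
    {"jaw": 1,"tx": 0,"ty": 0,"tz": -0.1,"ax": 0,"ay": 0,"az": 0},
    {"jaw": 1,"tx": 0.04,"ty": -0.023,"tz": -0.13,"ax": 0,"ay": 0,"az": -0.14},
    {"jaw": 1,"tx": 0.08,"ty": -0.045,"tz": -0.15,"ax": 0,"ay": 0,"az": -0.28},
    {"jaw": 1,"tx": 0.12,"ty": -0.068,"tz": -0.165,"ax": 0,"ay": 0,"az": -0.42},
    {"jaw": 1,"tx": 0.16,"ty": -0.09,"tz": -0.175,"ax": 0,"ay": 0,"az": -0.56},
    {"jaw": 1,"tx": 0.2,"ty": -0.113,"tz": -0.175,"ax": 0,"ay": 0,"az": -0.7},
    {"jaw": 1,"tx": 0.24,"ty": -0.135,"tz": -0.175,"ax": 0,"ay": 0,"az": -0.84},
  ],
)

```text
time: 1.3
tool_pos: [0.3438, -0.3339, 0.3513]
ee_rot: [3.139, 0.001, 1.117]
wrist_force: [-0.0, -0.3, -0.8]
width: 0.0943
```

Call:
step_arm(
  steps=[
    {"jaw": 1,"tx": 0.046,"ty": 0.016,"tz": 0,"ax": 0,"ay": 0,"az": -0.1},
    {"jaw": 1,"tx": 0.092,"ty": 0.032,"tz": 0,"ax": 0,"ay": 0,"az": -0.2},
    {"jaw": 1,"tx": 0.137,"ty": 0.047,"tz": 0,"ax": 0,"ay": 0,"az": -0.3},
    {"jaw": 1,"tx": 0.183,"ty": 0.063,"tz": 0,"ax": 0,"ay": 0,"az": -0.39},
    {"jaw": 1,"tx": 0.229,"ty": 0.079,"tz": 0,"ax": 0,"ay": 0,"az": -0.39},
    {"jaw": 1,"tx": 0.274,"ty": 0.095,"tz": 0,"ax": 0,"ay": 0,"az": -0.39},
    {"jaw": 1,"tx": 0.32,"ty": 0.11,"tz": 0,"ax": 0,"ay": 0,"az": -0.39},
    {"jaw": 1,"tx": 0.366,"ty": 0.126,"tz": 0,"ax": 0,"ay": 0,"az": -0.39},
  ],
)

```text
time: 2.1
tool_pos: [0.6184, -0.0584, 0.3515]
ee_rot: [3.139, 0.002, 1.507]
wrist_force: [0.3, -0.3, 0.7]
width: 0.0938
```

Run:
```python
from h import *
o=get_obs();print(o["tool_pos"],o["ee_rot"],o["joint_positions"].round(2))
print(camera_model("wrist"))
im,d=snapshot("wrist");cv2.imwrite("pics/w1.png",im[:,:,::-1])
for q in ["holder","rail"]:
    for r in silhouettes("wrist",q)[:2]:
        P=cloud("wrist",d,r["pixels"]);np.save(f"w_{q}.npy",P)
        T=P[P[:,2]>.245]
        print(q,r["confidence"],r["rect"],len(P),np.percentile(P,[2,50,98],axis=0).round(3).tolist() if len(P) else 0)
        if len(T): print("top",T.mean(0).round(4),np.percentile(T,[2,98],axis=0).round(4).tolist(),cv2.minAreaRect((T[:,:2]*1000).astype(np.float32)))
        if q=="rail":
            Z=P[(P[:,2]>.19)&(P[:,2]<.215)]; 
            if len(Z): print("rod",len(Z),cv2.fitLine(Z[:,:2].astype(np.float32),cv2.DIST_HUBER,0,.01,.01).ravel())
```

```text
[ 0.61840334 -0.05838895  0.35145332] [3.13944074e+00 1.90190824e-03 1.50749690e+00] [-0.18  0.29  0.78 -0.    2.07 -0.12]
{'intrinsics': array([[341.40077532,   0.        , 260.14391546],
       [  0.        , 341.40077532, 190.91086157],
       [  0.        ,   0.        ,   1.        ]]), 'origin': array([0.62214586, 0.02503278, 0.56179285]), 'orientation': array([ 2.84935530e+00, -1.83158867e-03, -6.31095892e-02])}
holder 0.94 [244.8, 152.4, 273.9, 203.3] 1103 [[0.603, -0.113, 0.008], [0.618, -0.053, 0.223], [0.632, -0.039, 0.254]]
top [ 0.6178 -0.0558  0.2528] [[0.611, -0.0709, 0.2465], [0.6245, -0.0422, 0.2547]] ((617.7304077148438, -56.88079071044922), (29.71663475036621, 13.176091194152832), 86.65349578857422)
rail 0.84 [229.0, 0.0, 278.9, 273.4] 2766 [[0.585, -0.188, 0.008], [0.616, -0.033, 0.202], [0.634, 0.102, 0.211]]
top [ 0.6214 -0.0738  0.2533] [[0.621, -0.0742, 0.2533], [0.6219, -0.0734, 0.2533]] ((621.429443359375, -73.79728698730469), (1.3436764478683472, 0.0), -137.60794067382812)
rod 2125 [ 0.02179052  0.99976254  0.6160237  -0.01232367]
```

View pics/w1.png

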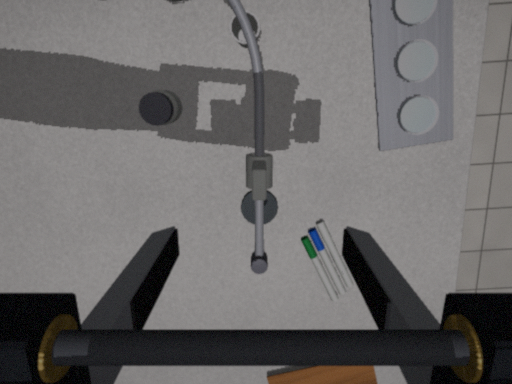

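Call:
step_arm(
  steps=[
    {"jaw": 0.6,"tx": 0.002,"ty": 0,"tz": 0.045,"ax": 0,"ay": 0,"az": 0},
    {"jaw": 0.6,"tx": 0.002,"ty": 0,"tz": 0.09,"ax": 0,"ay": 0,"az": 0},
    {"jaw": 0.6,"tx": 0.002,"ty": 0,"tz": 0.119,"ax": 0,"ay": 0,"az": 0},
    {"jaw": 0.6,"tx": 0.002,"ty": 0,"tz": 0.119,"ax": 0,"ay": 0,"az": 0},
    {"jaw": 0,"tx": 0.002,"ty": 0,"tz": 0.119,"ax": 0,"ay": 0,"az": 0},
    {"jaw": 0,"tx": 0.002,"ty": 0,"tz": 0.119,"ax": 0,"ay": 0,"az": 0},
    {"jaw": 0,"tx": 0.002,"ty": 0,"tz": 0.119,"ax": 0,"ay": 0,"az": 0},
    {"jaw": 0,"tx": 0.002,"ty": 0,"tz": 0.119,"ax": 0,"ay": 0,"az": 0},
  ],
)

```text
time: 3.05
tool_pos: [0.6194, -0.0562, 0.2318]
ee_rot: [3.14, 0.002, 1.512]
wrist_force: [-0.0, -0.2, 0.6]
width: 0.0333
```

Run:
```python
from h import *
o=get_obs();print(o["tool_pos"],o["ee_rot"],o["width"],o["wrist_force"])
```

```text
[ 0.61943655 -0.05624511  0.23182817] [3.14011758e+00 1.59806918e-03 1.51157260e+00] 0.03330824706014508 [-0.01330044 -0.20261221  0.55599324]
```

Call:
step_arm(
  steps=[
    {"jaw": 0,"tx": 0,"ty": 0,"tz": 0,"ax": 0,"ay": 0,"az": 0},
    {"jaw": 0,"tx": 0,"ty": 0,"tz": 0,"ax": 0,"ay": 0,"az": 0},
    {"jaw": 0,"tx": 0,"ty": 0,"tz": 0,"ax": 0,"ay": 0,"az": 0},
    {"jaw": 0,"tx": 0,"ty": 0,"tz": 0,"ax": 0,"ay": 0,"az": 0},
    {"jaw": 0,"tx": 0,"ty": 0,"tz": -0.002,"ax": 0,"ay": 0,"az": 0},
    {"jaw": 0,"tx": 0,"ty": 0,"tz": -0.002,"ax": 0,"ay": 0,"az": 0},
  ],
)

```text
time: 3.65
tool_pos: [0.6195, -0.0562, 0.2341]
ee_rot: [3.14, 0.002, 1.512]
wrist_force: [-0.2, 0.1, 0.0]
width: 0.0006
```

Run:
```python
from h import *
p=np.load("rail.npy")
o=get_obs();x,y,z=o["tool_pos"];print(o["tool_pos"],o["ee_rot"],o["width"],o["wrist_force"])
c,s=np.cos(p[2]),np.sin(p[2]);d=np.array([x,y])-p[:2];l=np.array([c*d[0]+s*d[1],-s*d[0]+c*d[1]]);print("local",l)
yaw0=o["ee_rot"][2]
import json
def pose(sarc):   # sarc: arc coordinate, 0 at bend start
    if sarc<0: return np.array([.16,sarc]),0
    a=sarc/.16; return .16*np.array([np.cos(a),np.sin(a)]),a
# waypoints: world pose rel to TCP start, corrected for lateral offset
off=tf(p,np.array([[.16,l[1]]]))[0]-np.array([x,y]);print("model-TCP",off)
```

```text
[ 0.61954178 -0.0562244   0.23411168] [3.13974700e+00 1.63708036e-03 1.51161251e+00] 0.0005525653571797675 [-0.18973277  0.13477007  0.03254857]
local [ 0.16142813 -0.07766866]
model-TCP [-1.42538391e-03  8.85350567e-05]
```

Run:
```python
from h import *
ims=[]
for c in ["wrist","scene"]:
    im,d=snapshot(c);ims.append(im)
    for r in silhouettes(c,"holder")[:1]:
        P=cloud(c,d,r["pixels"]);T=P[P[:,2]>.245]
        print(c,r["confidence"],r["rect"],np.percentile(P,[2,50,98],axis=0).round(3).tolist(),len(T),T.mean(0) if len(T) else 0)
cv2.imwrite("pics/m1.png",np.hstack([ims[0][60:384,100:420],cv2.resize(ims[1][90:290,130:330],(324,324))])[:,:,::-1])
```

```text
wrist 0.76 [233.7, 181.6, 279.1, 233.0] [[0.603, -0.073, 0.193], [0.617, -0.046, 0.21], [0.63, -0.042, 0.258]] 368 [ 0.61692367 -0.04707753  0.25455274]
scene 0.92 [181.8, 127.3, 211.4, 200.5] [[0.381, -0.326, -0.001], [0.623, -0.055, 0.206], [0.632, -0.042, 0.257]] 142 [ 0.62055697 -0.05626765  0.25262252]
```

View pics/m1.png

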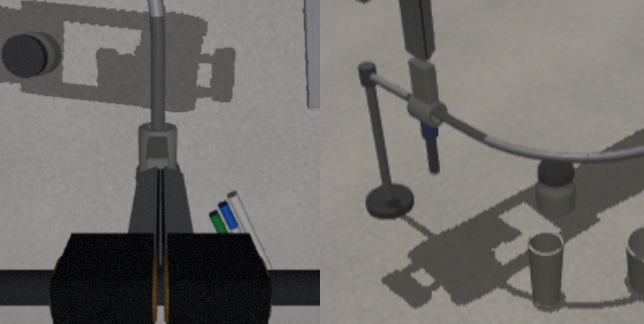

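Run:
```python
from h import *
from scipy.spatial.transform import Rotation as Ro
o=get_obs();print(o["tool_pos"],o["ee_rot"],o["width"],o["joint_positions"])
for c in ["wrist","scene"]:
    im,d=snapshot(c)
    m=np.ones(d.shape,bool);P=cloud(c,d,m)
    k=(abs(P[:,0]-.62)<.05)&(abs(P[:,1]+.056)<.06)&(P[:,2]>.19)&(P[:,2]<.34)
    Q=P[k]
    print(c,len(Q))
    for z0 in np.arange(.19,.34,.01):
        q=Q[(Q[:,2]>=z0)&(Q[:,2]<z0+.01)]
        if len(q):print(round(z0,3),len(q),np.percentile(q[:,:2],[3,97],axis=0).round(3).tolist())
    # crop colour/depth upscaled
    if c=="wrist": cv2.imwrite("pics/w2.png",cv2.resize(im[160:280,190:330],None,fx=5,fy=5)[:,:,::-1])
```

```text
[ 0.61943047 -0.05622499  0.23379052] [3.14019362e+00 1.59270405e-03 1.51157274e+00] 0.0002891526565369986 [-1.80779306e-01  2.46807896e-01  1.07291295e+00 -1.45640141e-03
  1.82028971e+00 -1.21917551e-01]
wrist 6373
0.19 99 [[0.604, -0.046], [0.63, -0.027]]
0.2 1595 [[0.603, -0.071], [0.63, 0.002]]
0.21 235 [[0.608, -0.06], [0.625, -0.042]]
0.22 96 [[0.611, -0.047], [0.623, -0.045]]
0.23 108 [[0.611, -0.047], [0.624, -0.045]]
0.24 120 [[0.611, -0.047], [0.624, -0.045]]
0.25 298 [[0.61, -0.051], [0.623, -0.045]]
0.26 76 [[0.613, -0.049], [0.625, -0.047]]
0.27 317 [[0.608, -0.049], [0.63, -0.046]]
0.28 405 [[0.607, -0.049], [0.63, -0.046]]
0.29 479 [[0.607, -0.049], [0.631, -0.046]]
0.3 640 [[0.607, -0.06], [0.63, -0.046]]
0.31 693 [[0.607, -0.049], [0.631, -0.046]]
0.32 833 [[0.607, -0.049], [0.631, -0.046]]
0.33 379 [[0.609, -0.059], [0.628, -0.046]]
scene 1563
0.19 94 [[0.607, -0.103], [0.633, -0.004]]
0.2 297 [[0.611, -0.111], [0.631, 0.001]]
0.21 79 [[0.613, -0.072], [0.626, -0.043]]
0.22 80 [[0.613, -0.072], [0.625, -0.044]]
0.23 76 [[0.614, -0.073], [0.626, -0.044]]
0.24 80 [[0.613, -0.073], [0.625, -0.044]]
0.25 106 [[0.613, -0.072], [0.625, -0.045]]
0.26 22 [[0.613, -0.057], [0.627, -0.046]]
0.27 85 [[0.609, -0.064], [0.632, -0.046]]
0.28 100 [[0.609, -0.065], [0.633, -0.045]]
0.29 103 [[0.609, -0.064], [0.633, -0.046]]
0.3 106 [[0.61, -0.064], [0.633, -0.046]]
0.31 108 [[0.608, -0.065], [0.633, -0.045]]
0.32 107 [[0.61, -0.064], [0.633, -0.045]]
0.33 120 [[0.608, -0.065], [0.633, -0.046]]
```

View pics/w2.png

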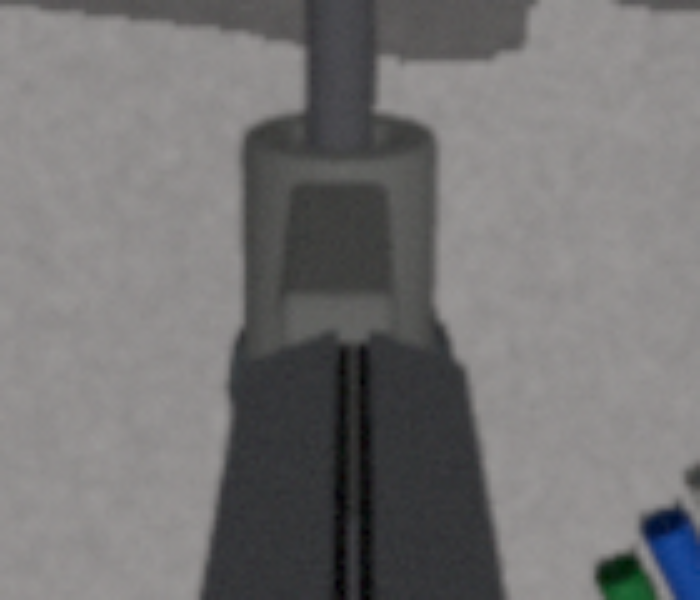

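Call:
step_arm(
  steps=[
    {"jaw": 0,"tx": 0,"ty": 0,"tz": -0.01,"ax": 0,"ay": 0,"az": 0},
    {"jaw": 0.5,"tx": 0,"ty": 0,"tz": -0.01,"ax": 0,"ay": 0,"az": 0},
    {"jaw": 0.5,"tx": 0,"ty": 0,"tz": -0.01,"ax": 0,"ay": 0,"az": 0},
    {"jaw": 0.5,"tx": 0,"ty": 0,"tz": -0.01,"ax": 0,"ay": 0,"az": 0},
    {"jaw": 0.5,"tx": 0,"ty": 0,"tz": -0.01,"ax": 0,"ay": 0,"az": 0},
    {"jaw": 0.5,"tx": 0,"ty": 0,"tz": -0.01,"ax": 0,"ay": 0,"az": 0},
  ],
)

```text
time: 4.55
tool_pos: [0.6193, -0.0562, 0.2435]
ee_rot: [3.141, 0.002, 1.512]
wrist_force: [0.6, -0.5, -0.1]
width: 0.0369
```

Run:
```python
from h import *
o=get_obs();print(o["tool_pos"],o["ee_rot"],o["width"])
for c in ["wrist","scene","top"]:
    im,d=snapshot(c)
    P=cloud(c,d,np.ones(d.shape,bool))
    Q=P[(abs(P[:,0]-.62)<.08)&(abs(P[:,1]+.056)<.06)&(P[:,2]>.2)&(P[:,2]<.34)]
    L=Q[(Q[:,0]<.598)];R=Q[Q[:,0]>.638]
    for n,q in (("L",L),("R",R)):
        if len(q):print(c,n,len(q),"zmin",np.percentile(q[:,2],[0,2,10]).round(3),"xr",np.percentile(q[:,0],[2,98]).round(3),"y",np.percentile(q[:,1],[2,50,98]).round(3))
    if c!="top":cv2.imwrite(f"pics/o_{c}.png",cv2.resize(im[100:300,130:330] if c=="scene" else im[100:384,100:420],(400,400))[:,:,::-1])
cv2.imwrite("pics/o.png",np.hstack([cv2.imread("pics/o_wrist.png"),cv2.imread("pics/o_scene.png")]))
```

```text
[ 0.61929339 -0.05621417  0.24350243] [3.14070281e+00 1.52667513e-03 1.51151969e+00] 0.03694021873009849
wrist L 1329 zmin [0.275 0.281 0.289] xr [0.588 0.598] y [-0.046 -0.045 -0.045]
wrist R 1624 zmin [0.275 0.28  0.289] xr [0.638 0.649] y [-0.05  -0.049 -0.048]
scene L 258 zmin [0.274 0.276 0.282] xr [0.587 0.598] y [-0.063 -0.046 -0.044]
scene R 423 zmin [0.274 0.281 0.286] xr [0.641 0.653] y [-0.066 -0.05  -0.047]
```

View pics/o.png

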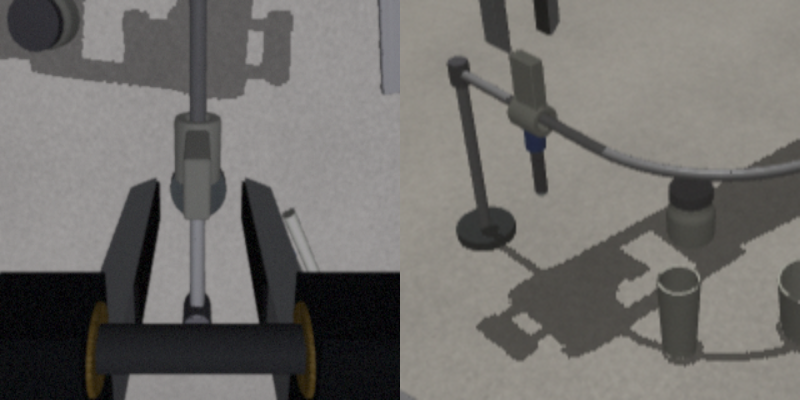

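Call:
step_arm(
  steps=[
    {"jaw": 0.5,"tx": 0,"ty": -0.0015,"tz": 0.02,"ax": 0,"ay": 0,"az": 0},
    {"jaw": 0.5,"tx": 0,"ty": -0.0015,"tz": 0.035,"ax": 0,"ay": 0,"az": 0},
    {"jaw": 0.5,"tx": 0,"ty": -0.0015,"tz": 0.047,"ax": 0,"ay": 0,"az": 0},
    {"jaw": 0.5,"tx": 0,"ty": -0.0015,"tz": 0.047,"ax": 0,"ay": 0,"az": 0},
    {"jaw": 0,"tx": 0,"ty": -0.0015,"tz": 0.047,"ax": 0,"ay": 0,"az": 0},
    {"jaw": 0,"tx": 0,"ty": -0.0015,"tz": 0.047,"ax": 0,"ay": 0,"az": 0},
    {"jaw": 0,"tx": 0,"ty": -0.0015,"tz": 0.047,"ax": 0,"ay": 0,"az": 0},
    {"jaw": 0,"tx": 0,"ty": -0.0015,"tz": 0.047,"ax": 0,"ay": 0,"az": 0},
  ],
)

```text
time: 5.5
tool_pos: [0.6183, -0.0563, 0.1975]
ee_rot: [3.139, 0.002, 1.512]
wrist_force: [-0.3, -0.3, -0.0]
width: 0.0183
```

Run:
```python
from h import *
o=get_obs();print(o["tool_pos"],o["ee_rot"],o["width"],o["wrist_force"])
```

```text
[ 0.61826688 -0.05627391  0.19746041] [3.13907055e+00 1.74936306e-03 1.51156505e+00] 0.01827788062369175 [-0.27854946 -0.33138011 -0.00514876]
```

Call:
step_arm(
  steps=[
    {"jaw": 0,"tx": 0,"ty": 0,"tz": 0,"ax": 0,"ay": 0,"az": 0},
    {"jaw": 0,"tx": 0,"ty": 0,"tz": 0,"ax": 0,"ay": 0,"az": 0},
    {"jaw": 0,"tx": 0,"ty": 0,"tz": 0,"ax": 0,"ay": 0,"az": 0},
    {"jaw": 0,"tx": 0,"ty": 0,"tz": -0.002,"ax": 0,"ay": 0,"az": 0},
  ],
)

```text
time: 5.9
tool_pos: [0.618, -0.0562, 0.1989]
ee_rot: [3.14, 0.002, 1.512]
wrist_force: [0.4, 0.3, -2.0]
width: 0.0137
```

```bash
cat > plan.py <<'E'
from h import *
import sys
from scipy.spatial.transform import Rotation as Ro
p=np.load("rail.npy")
def loc(xy): c,s=np.cos(p[2]),np.sin(p[2]);d=np.array(xy)-p[:2];return np.array([c*d[0]+s*d[1],-s*d[0]+c*d[1]])
def arc(l): return l[1] if l[1]<0 else .16*np.arctan2(l[1],l[0])
def plan(deltas_to,n,z):
    o=get_obs();t=o["tool_pos"];R=Ro.from_euler('xyz',o["ee_rot"]);l=loc(t[:2]);s0=arc(l)
    lat=(l[0] if l[1]<0 else np.hypot(*l))-.16
    print("t",o["time"],"s0 %.4f lat %.4f w %.4f"%(s0,lat,o["width"]),"F",o["wrist_force"].round(1),"T",o["wrist_torque"].round(2),"pos",t.round(4),"rot",o["ee_rot"].round(4))
    for i in range(1,n+1):
        s=s0+(deltas_to-s0)*i/n;a=max(s,0)/.16
        L=np.array([.16,s]) if s<0 else .16*np.array([np.cos(a),np.sin(a)])
        w=np.r_[tf(p,L[None])[0],z]
        G=Ro.from_euler('xyz',[np.pi,0,np.pi/2+p[2]+a])
        d=R.inv().apply(w-t);r=(R.inv()*G).as_rotvec()
        print('{"jaw":0,"tx":%.4f,"ty":%.4f,"tz":%.4f,"ax":%.3f,"ay":%.3f,"az":%.3f},'%(*d,*r))
if __name__=="__main__": plan(float(sys.argv[1]),int(sys.argv[2]),float(sys.argv[3]))
E
python3 plan.py 0.045 8 0.1995
```

```text
t 5.9 s0 -0.0777 lat -0.0001 w 0.0137 F [ 0.4  0.3 -2. ] T [ 0.01 -0.04  0.02] pos [ 0.618  -0.0562  0.1989] rot [3.1402e+00 1.6000e-03 1.5115e+00]
{"jaw":0,"tx":0.0153,"ty":0.0001,"tz":-0.0006,"ax":0.001,"ay":0.002,"az":0.003},
{"jaw":0,"tx":0.0307,"ty":0.0002,"tz":-0.0007,"ax":0.001,"ay":0.002,"az":0.003},
{"jaw":0,"tx":0.0460,"ty":0.0002,"tz":-0.0007,"ax":0.001,"ay":0.002,"az":0.003},
{"jaw":0,"tx":0.0614,"ty":0.0003,"tz":-0.0007,"ax":0.001,"ay":0.002,"az":0.003},
{"jaw":0,"tx":0.0767,"ty":0.0003,"tz":-0.0007,"ax":0.001,"ay":0.002,"az":0.003},
{"jaw":0,"tx":0.0920,"ty":-0.0003,"tz":-0.0008,"ax":0.001,"ay":0.002,"az":-0.087},
{"jaw":0,"tx":0.1072,"ty":-0.0023,"tz":-0.0008,"ax":0.001,"ay":0.002,"az":-0.183},
{"jaw":0,"tx":0.1222,"ty":-0.0058,"tz":-0.0008,"ax":0.001,"ay":0.002,"az":-0.278},
```

Call:
step_arm(
  steps=[
    {"jaw": 0,"tx": 0.015,"ty": 0,"tz": -0.0007,"ax": 0,"ay": 0,"az": 0},
    {"jaw": 0,"tx": 0.03,"ty": 0,"tz": -0.0007,"ax": 0,"ay": 0,"az": 0},
    {"jaw": 0,"tx": 0.046,"ty": 0,"tz": -0.0007,"ax": 0,"ay": 0,"az": 0},
    {"jaw": 0,"tx": 0.061,"ty": 0,"tz": -0.0007,"ax": 0,"ay": 0,"az": 0},
    {"jaw": 0,"tx": 0.077,"ty": 0,"tz": -0.0007,"ax": 0,"ay": 0,"az": -0.03},
    {"jaw": 0,"tx": 0.092,"ty": -0.0005,"tz": -0.0007,"ax": 0,"ay": 0,"az": -0.09},
    {"jaw": 0,"tx": 0.107,"ty": -0.0023,"tz": -0.0007,"ax": 0,"ay": 0,"az": -0.18},
    {"jaw": 0,"tx": 0.122,"ty": -0.006,"tz": -0.0007,"ax": 0,"ay": 0,"az": -0.28},
  ],
)

```text
time: 6.7
tool_pos: [0.6192, 0.0677, 0.1992]
ee_rot: [3.141, 0.002, 1.797]
wrist_force: [-0.3, -0.1, -1.6]
width: 0.0138
```

```bash
python3 plan.py 0.130 6 0.1995
python3 - <<'E'
from plan import *
im,d=snapshot("wrist")
for r in silhouettes("wrist","beaker")[:2]:
    P=cloud("wrist",d,r["pixels"]);R=P[(P[:,2]>.054)&(P[:,2]<.066)];Q=P[(P[:,2]>.012)&(P[:,2]<.066)]
    print(r["confidence"],r["rect"],len(R),len(Q))
    for S in (R,Q):
        if len(S)<20: continue
        c=least_squares(lambda c:np.hypot(*(S[:,:2]-c).T)-.033,np.median(Q[:,:2],0),loss='soft_l1',f_scale=.002).x
        l=loc(c);print("beaker",c.round(4),"r",np.hypot(*l).round(4),"s",arc(l).round(4))
for r in silhouettes("wrist","rail")[:1]:
    from scipy.spatial import cKDTree
    P=cloud("wrist",d,r["pixels"]);P=P[(P[:,2]>.19)&(P[:,2]<.212)]
    L=np.array([loc(q) for q in P[:,:2]]);m=(L[:,1]>.05)&(L[:,0]>0);print("rod radius seen",len(L[m]),np.percentile(np.hypot(*L[m].T),[5,50,95]).round(4))
E
```

```text
t 6.7 s0 0.0467 lat 0.0002 w 0.0138 F [-0.3 -0.1 -1.6] T [-0.05 -0.1   0.01] pos [0.6192 0.0677 0.1992] rot [3.1407e+00 1.8000e-03 1.7975e+00]
{"jaw":0,"tx":0.0139,"ty":-0.0008,"tz":-0.0003,"ax":0.001,"ay":0.002,"az":-0.090},
{"jaw":0,"tx":0.0276,"ty":-0.0027,"tz":-0.0003,"ax":0.001,"ay":0.002,"az":-0.176},
{"jaw":0,"tx":0.0412,"ty":-0.0057,"tz":-0.0004,"ax":0.001,"ay":0.002,"az":-0.263},
{"jaw":0,"tx":0.0544,"ty":-0.0099,"tz":-0.0004,"ax":0.001,"ay":0.002,"az":-0.350},
{"jaw":0,"tx":0.0673,"ty":-0.0152,"tz":-0.0004,"ax":0.000,"ay":0.002,"az":-0.437},
{"jaw":0,"tx":0.0796,"ty":-0.0216,"tz":-0.0004,"ax":0.000,"ay":0.002,"az":-0.524},
0.78 [136.6, 0.0, 213.5, 68.0] 602 1756
beaker [0.51   0.1839] r 0.1596 s 0.2137
beaker [0.514  0.1806] r 0.1577 s 0.2088
rod radius seen 3963 [0.1549 0.1591 0.1631]
```

Call:
step_arm(
  steps=[
    {"jaw": 0,"tx": 0.014,"ty": -0.0008,"tz": -0.0003,"ax": 0,"ay": 0,"az": -0.09},
    {"jaw": 0,"tx": 0.0275,"ty": -0.0027,"tz": -0.0003,"ax": 0,"ay": 0,"az": -0.175},
    {"jaw": 0,"tx": 0.041,"ty": -0.0057,"tz": -0.0003,"ax": 0,"ay": 0,"az": -0.263},
    {"jaw": 0,"tx": 0.0545,"ty": -0.01,"tz": -0.0003,"ax": 0,"ay": 0,"az": -0.35},
    {"jaw": 0,"tx": 0.067,"ty": -0.015,"tz": -0.0003,"ax": 0,"ay": 0,"az": -0.437},
    {"jaw": 0,"tx": 0.0795,"ty": -0.0215,"tz": -0.0003,"ax": 0,"ay": 0,"az": -0.524},
  ],
)

```text
time: 7.45
tool_pos: [0.5807, 0.14, 0.1995]
ee_rot: [-3.141, 0.003, 2.318]
wrist_force: [-0.5, 0.6, -1.4]
width: 0.0136
```

Run:
```python
from plan import *
im,d=snapshot("wrist")
cv2.imwrite("pics/w3.png",im[:,:,::-1])
for r in silhouettes("wrist","beaker")[:1]:
    P=cloud("wrist",d,r["pixels"]);R=P[(P[:,2]>.056)&(P[:,2]<.064)];Q=P[(P[:,2]>.012)&(P[:,2]<.066)]
    print(r["confidence"],r["rect"],len(R),len(Q))
    for S in (R,Q):
        c=least_squares(lambda c:np.hypot(*(S[:,:2]-c).T)-.033,np.median(Q[:,:2],0),loss='soft_l1',f_scale=.002).x
        l=loc(c);print("beaker",c.round(4),"r",np.hypot(*l).round(4),"s",arc(l).round(4))
    print("minEnc",cv2.minEnclosingCircle((R[:,:2]*1000).astype(np.float32)))
plan(.211,6,.1995)
```

```text
0.57 [200.9, 56.4, 271.6, 129.5] 630 1544
beaker [0.5091 0.1828] r 0.1583 s 0.2143
beaker [0.5096 0.182 ] r 0.1576 s 0.2135
minEnc ((508.9508972167969, 182.9591064453125), 33.584251403808594)
t 7.55 s0 0.1304 lat 0.0002 w 0.0140 F [ 0.9 -0.7 -1.7] T [-0.02 -0.16 -0.  ] pos [0.5801 0.1409 0.1999] rot [-3.1415e+00  2.5000e-03  2.3164e+00]
{"jaw":0,"tx":0.0134,"ty":-0.0008,"tz":0.0003,"ax":-0.000,"ay":0.003,"az":-0.091},
{"jaw":0,"tx":0.0267,"ty":-0.0026,"tz":0.0003,"ax":-0.000,"ay":0.003,"az":-0.175},
{"jaw":0,"tx":0.0398,"ty":-0.0055,"tz":0.0003,"ax":-0.000,"ay":0.002,"az":-0.259},
{"jaw":0,"tx":0.0526,"ty":-0.0095,"tz":0.0002,"ax":-0.000,"ay":0.002,"az":-0.343},
{"jaw":0,"tx":0.0651,"ty":-0.0146,"tz":0.0002,"ax":-0.001,"ay":0.002,"az":-0.427},
{"jaw":0,"tx":0.0771,"ty":-0.0206,"tz":0.0002,"ax":-0.001,"ay":0.002,"az":-0.511},
```

View pics/w3.png

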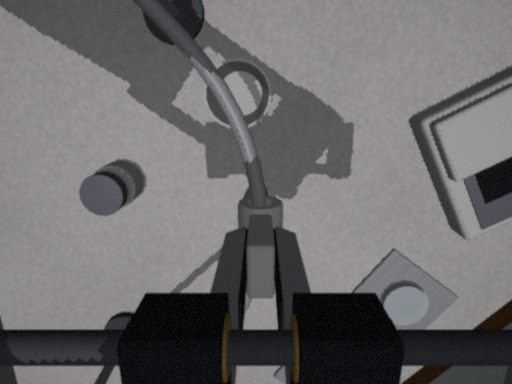

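Call:
step_arm(
  steps=[
    {"jaw": 0,"tx": 0.0134,"ty": -0.0008,"tz": 0,"ax": 0,"ay": 0,"az": -0.09},
    {"jaw": 0,"tx": 0.0267,"ty": -0.0026,"tz": 0,"ax": 0,"ay": 0,"az": -0.175},
    {"jaw": 0,"tx": 0.04,"ty": -0.0056,"tz": 0,"ax": 0,"ay": 0,"az": -0.26},
    {"jaw": 0,"tx": 0.053,"ty": -0.0096,"tz": 0,"ax": 0,"ay": 0,"az": -0.345},
    {"jaw": 0,"tx": 0.066,"ty": -0.015,"tz": 0,"ax": 0,"ay": 0,"az": -0.433},
    {"jaw": 0,"tx": 0.079,"ty": -0.0217,"tz": 0,"ax": 0,"ay": 0,"az": -0.524},
    {"jaw": 0,"tx": 0.079,"ty": -0.0217,"tz": 0,"ax": 0,"ay": 0,"az": -0.524},
  ],
)

```text
time: 8.25
tool_pos: [0.5102, 0.1839, 0.2003]
ee_rot: [-3.14, 0.003, 2.838]
wrist_force: [0.4, 0.4, -1.1]
width: 0.0139
```

```bash
cat > chk.py <<'E'
from plan import *
for c in ["wrist","scene","top"]:
    im,d=snapshot(c)
    cv2.imwrite(f"pics/e_{c}.png",im[:,:,::-1])
    for q in ["holder","beaker","cylinder"]:
      for r in silhouettes(c,q)[:1]:
        P=cloud(c,d,r["pixels"])
        if q=="holder":
            T=P[P[:,2]>.235];E=P[(P[:,2]<.175)&(P[:,2]>.095)]
            for n,S in(("tab",T),("elec",E)):
                if len(S)>5: print(c,n,r["confidence"],len(S),S.mean(0).round(4),"s",arc(loc(S.mean(0)[:2])).round(4))
        else:
            h,rad=(.06,.034) if q=="beaker" else (.085,.02)
            S=P[(P[:,2]>.012)&(P[:,2]<h+.005)]
            if len(S)>30:
                b=least_squares(lambda b:np.hypot(*(S[:,:2]-b).T)-rad,np.median(S[:,:2],0),loss='soft_l1',f_scale=.002).x
                print(c,q,r["confidence"],r["rect"],b.round(4),"s",arc(loc(b)).round(4))
plan(.213,1,.1995)
E
python3 chk.py
```

```text
wrist tab 0.79 1908 [0.5093 0.1834 0.2566] s 0.2142
wrist beaker 0.79 [226.2, 138.2, 292.5, 195.6] [0.5045 0.183 ] s 0.2188
wrist cylinder 0.56 [199.7, 236.3, 222.1, 292.4] [0.5942 0.0806] s 0.0676
scene tab 0.73 166 [0.5264 0.181  0.2494] s 0.1974
scene elec 0.73 199 [0.5196 0.1839 0.1467] s 0.2046
scene cylinder 0.8 [258.6, 234.9, 279.7, 280.3] [0.6077 0.1004] s 0.0813
top beaker 0.64 [186.8, 209.7, 206.6, 223.9] [0.5049 0.1781] s 0.217
top cylinder 0.75 [219.2, 173.5, 239.2, 193.2] [0.6051 0.0966] s 0.079
t 8.85 s0 0.2131 lat 0.0000 w 0.0139 F [ 0.5 -0.1 -1.3] T [ 0.02 -0.08 -0.01] pos [0.5107 0.1841 0.1996] rot [-3.1402e+00  2.1000e-03  2.8400e+00]
{"jaw":0,"tx":-0.0001,"ty":-0.0000,"tz":0.0001,"ax":-0.001,"ay":0.002,"az":-0.000},
```

Call:
step_arm(
  steps=[
    {"jaw": 0,"tx": 0,"ty": 0,"tz": 0.002,"ax": 0,"ay": 0,"az": 0},
    {"jaw": 0,"tx": 0,"ty": 0,"tz": 0.002,"ax": 0,"ay": 0,"az": 0},
    {"jaw": 0.4,"tx": 0,"ty": 0,"tz": 0.002,"ax": 0,"ay": 0,"az": 0},
    {"jaw": 0.4,"tx": 0,"ty": 0,"tz": 0.002,"ax": 0,"ay": 0,"az": 0},
    {"jaw": 0.4,"tx": 0,"ty": 0,"tz": 0.002,"ax": 0,"ay": 0,"az": 0},
    {"jaw": 0.4,"tx": 0,"ty": 0,"tz": 0.002,"ax": 0,"ay": 0,"az": 0},
    {"jaw": 0.4,"tx": 0,"ty": 0,"tz": -0.03,"ax": 0,"ay": 0,"az": 0},
    {"jaw": 0.4,"tx": 0,"ty": 0,"tz": -0.07,"ax": 0,"ay": 0,"az": 0},
  ],
)

```text
time: 9.65
tool_pos: [0.5093, 0.1839, 0.2678]
ee_rot: [-3.137, -0.003, 2.84]
wrist_force: [0.0, -0.2, -0.7]
width: 0.0376
```

Call:
step_arm(
  steps=[
    {"jaw": 0.4,"tx": 0,"ty": 0,"tz": -0.05,"ax": 0,"ay": 0,"az": 0},
    {"jaw": 0.4,"tx": -0.05,"ty": 0,"tz": -0.08,"ax": 0,"ay": 0,"az": 0},
    {"jaw": 0.4,"tx": -0.1,"ty": 0,"tz": -0.08,"ax": 0,"ay": 0,"az": 0},
    {"jaw": 0.4,"tx": -0.1,"ty": 0,"tz": -0.08,"ax": 0,"ay": 0,"az": 0},
  ],
)

```text
time: 10.05
tool_pos: [0.6095, 0.1527, 0.3444]
ee_rot: [-3.135, -0.004, 2.837]
wrist_force: [0.0, 0.0, -1.8]
width: 0.0375
```

```bash
sed -i 's/^plan(.213.*//' chk.py
cat >> chk.py <<'E'
    if c=="wrist":
        pass
o=get_obs();print(o["tool_pos"],o["width"],o["time"])
a=cv2.imread("pics/e_wrist.png");b=cv2.imread("pics/e_scene.png")
cv2.imwrite("pics/e.png",np.hstack([cv2.resize(a,(400,300)),cv2.resize(b[110:290,200:400],(400,360))[:300]]) if 0 else np.hstack([cv2.resize(a,(400,400)),cv2.resize(b[100:300,210:410],(400,400))]))
E
sed -i '/^    if c=="wrist":$/,/^        pass$/d' chk.py; python3 chk.py
```

```text
wrist tab 0.98 651 [0.5101 0.1848 0.2578] s 0.2138
wrist beaker 0.87 [236.1, 56.2, 286.1, 99.9] [0.501  0.1856] s 0.2229
wrist cylinder 0.55 [214.4, 144.5, 241.8, 172.7] [0.6031 0.1081] s 0.0903
scene tab 0.89 275 [0.52   0.1856 0.2482] s 0.2048
scene elec 0.89 211 [0.5185 0.183  0.1465] s 0.2054
scene beaker 0.57 [317.6, 229.6, 359.0, 275.2] [0.5124 0.1819] s 0.2107
scene cylinder 0.7 [259.9, 234.1, 278.4, 280.4] [0.6078 0.1005] s 0.0814
top tab 0.62 15 [0.5232 0.173  0.2439] s 0.1972
top elec 0.62 17 [0.5124 0.1739 0.1374] s 0.2082
top beaker 0.75 [186.7, 209.5, 208.2, 241.7] [0.5113 0.18  ] s 0.2112
top cylinder 0.71 [219.2, 174.1, 239.3, 192.6] [0.6037 0.098 ] s 0.0809
[0.6045153  0.15476031 0.34818842] 0.03772502349761791 10.65
```

View pics/e.png

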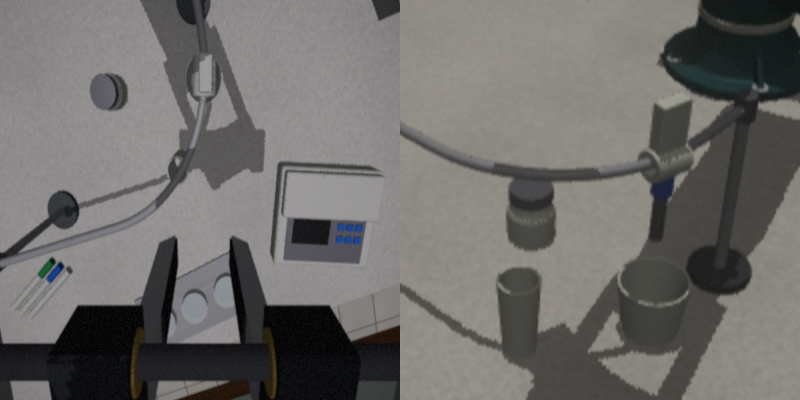

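```bash
python3 -c "
from bench import *
print(close_job())"
```

```text
the job is handed in; nothing more can be done
None
```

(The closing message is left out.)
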